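# Peel the top slide tray off a clinging pile and hold it over the viewing pad

## Task

The washed slide trays are nested in a pile and cling together; the top one has to be checked for cracks. Take the top tray by the tab at its corner and peel it loose by raising that corner first, while the opposite corner still sits in the pile, leaving the rest of the pile standing where it is. Then carry it to the lit viewing pad and finish while still holding it there in the gripper: level, still and centred over the pad, some 15 cm above it and touching nothing else; leave the bottle, the flask and the slide box alone.

Things in the scene. Friction and masses are not known exactly. Their poses are not given: they have to be found in the camera images.
- tray_center (a point): centre of the pile's top tray, half-way up (16 mm over its underside, 16 mm under its rim top): a loose grey formed tray, 0.15 kg, 180 (its x) x 130 (its y) x 32 mm high, open above, rim 10 mm wide with a 14 mm high skirt; z is the tray's up. At the start it sits nested in the pile, underside 84 mm above the bench
- top_tray: the same tray, origin at the centre of its underside. It clings to the pile by a snap dimple at the middle of each of its four sides: each holds about 1 to 1.6 N and lets go once raised some 6 mm. Its walls slope 15 degrees, with about 1.5 mm play to the tray below, so it can be tilted up about its far corner (0.25 rad and more), then lifted out
- tray_tab (a point): lift tab of the top tray: a block 26 mm wide, 14 mm high, standing out level from the tray's (-x, -y) corner to 38 mm beyond it, along (-1, -1) of the tray's axes; its top is flush with the rim. This point is the place to grip: mid-width, mid-height, 22 mm beyond the corner; axes as the tray's. Only the bench is below it: the other trays' tabs are at the opposite corner
- tray_tab_corner (a point): outer corner of the top tray's rim at the tab (-x, -y), at rim top
- tray_far_corner (a point): outer corner of the top tray's rim diagonally opposite to the tab (+x, +y), at rim top, 222 mm from the tab corner
- pile_top (a point): the rest of the pile: six more such trays stuck firmly into one another, loose on the bench, 0.9 kg in all, 102 mm high. This point is the centre of its uppermost rim plane, 102 mm above the bench; axes along the trays' (x long side, z up). Its six tabs stand out one above the other at the (+x, +y) corner
- pile: the same six trays: origin at the centre of the pile's underside, on the bench
- pad_center (a point): the lit viewing pad, fixed flat on the bench: 190 (x) x 240 (y) x 9 mm, grey frame, white lit panel. This point is the centre of its top face
- bottle: closed amber bottle, 52 mm across, 115 mm high, loose on the bench beyond the work; origin at the centre of its foot
- flask: conical glass flask with a foil cap, 84 mm across the foot, 124 mm high, loose; origin at the centre of its foot
- slide_box: flat closed slide box, 87 x 102 x 33 mm, loose; origin at the centre of its underside
Things that resemble listed ones, but are neither listed nor needed, are in the scene too. Leave any pink look-alike of the slide_box alone.

How it is judged (in metres and radians):
On the way:
1. the top tray's tab corner is peeled up by at least 15 mm while its opposite corner still sits in the pile (raised less than 6 mm) (z of tray_tab_corner in the frame of pile above 0.131 m and z of tray_far_corner in the frame of pile below 0.122 m), for 0.1 s.
At the end, for the whole second after the job is handed in: the gripper holds the top tray still, centre within 35 mm of the pad centre seen from above, 90 to 250 mm above the bench, tilted under 0.2 rad, touching nothing else; the other trays stand upright within 30 mm of their start, bottle, flask and slide box within 20 mm (horizontal distance between tray_center and pad_center below 0.035 m and height (world z) of tray_center between 0.09 and 0.25 m and angle between tray_center's own z axis and vertical below 0.2 rad and contact force between top_tray and the fingers above 1 N and contact force between top_tray and pile below 0.05 N and contact force between top_tray and viewing_pad below 0.05 N and contact force between top_tray and bottle below 0.05 N and contact force between top_tray and flask below 0.05 N and contact force between top_tray and slide_box below 0.05 N and linear speed of top_tray below 0.03 m/s and angular speed of top_tray below 0.2 rad/s and distance of pile from where it was at the start of the episode below 0.03 m and angle between pile's own z axis and vertical below 0.03 rad and linear speed of pile below 0.02 m/s and distance of each of bottle, flask, slide_box from where it was at the start of the episode below 0.02 m); the arm keeps its last pose, push and grip.
It fails at once if the rest of the pile is lifted, tipped or dragged along (tilted over 0.12 rad or moved over 40 mm) (angle between pile's own z axis and vertical above 0.12 rad or distance of pile from where it was at the start of the episode above 0.04 m).
It fails at once if a bystander is knocked (moved over 30 mm) (distance of any of bottle, flask, slide_box from where it was at the start of the episode above 0.03 m).
It also fails if it takes over 38 s, if anything falls off the work surface, if the arm or the gripper's body presses on something with over 40 N, if the wrist force passes 120 N, or if a joint passes its speed limit or range.

## Robot

A 6-joint arm with a two-finger parallel gripper is mounted at the origin on the work surface. World frame = base frame: x ahead of the robot, y to its left, z up, the work surface at z = 0. Lengths are in mm, angles in rad, forces in N, time in s.
With the tool pointing down it reaches from about 300 to 750 mm from the base axis. Payload 8.5 kg.
Tool frame: the origin (TCP) lies at the very end of the fingers, on their centre line; the grasp point (between the pads) lies 19 mm behind it (grip_depth is the distance from the TCP to the grasp point, in mm); z points along the fingers, y is the direction in which the jaws open and shut (so a half turn about z gives the same grasp; the last joint's range is limited). The gripper opens to 85 mm and grips with 20 to 120 N. Pads are 22 mm wide; open, the fingers measure 114 mm over their backs; the gripper's body (76 mm by 85 mm) begins 54 mm behind the grasp point. The pads swing forward as they close: fully open they stand 13 mm farther back than shut.
Start: joints at [0.918, 0.381, 1.297, -0, 1.464, -0.215], TCP at [233.161, 498.113, 231.322] pointing down, gripper open.
Joint ranges: [-3.11, 3.11], [-0.89, 2.33], [0.22, 2.48], [-1.42, 4.56], [0.17, 2.85], [-2.88, 2.88]. Speed limits (rad/s): [2.39, 2.39, 3.14, 3.14, 3.14, 3.14].

## Interface

Orientations are given as a unit quaternion [w, x, y, z].
In Python, from plant import observe, grab_frame, calibration, sign_off, grip_depth gives the robot as it stands.
- The arm moves only by the tool step_arm, never from a script. Its arguments are lists of equal length, an entry for each row: "travel": the shift along the tool's x, y, z in cm, a list of three; "delta_rot": the turn, a rotation vector about the tool's x, y, z in rad, a list of three; "grip": the closure, from -1 (fully open) to 1 (shut). In form: {"travel": [[dx, dy, dz], ...], "delta_rot": [[rx, ry, rz], ...], "grip": [grip, ...]}. A call has 1 to 20 rows; each row is the pose to reach, as a shift and turn from the pose commanded when the call began, along the tool's axes at that moment; what a row does not reach only later rows make up. A row lasts 1/10 s, in which the tool goes at most 50 mm and 8.59 degrees, less where a joint would pass 70% of its speed; a pose out of reach is approached as far as the arm can. A call with a gripper value outside its range is refused whole. The fingers move at their own pace and stop on an object; "newtons" is the grip in N (left out, the last holds). Time passes only in rows, so rows that repeat a pose let the fingers close. It gives the time, the measured TCP pose, the force and the opening at its end, in the units of the state.
- observe(): the state, without advancing time (a new reading comes with each control period).
- grab_frame(name): name is "scene" or "top" or "wrist"; returns the picture (400x640x3 uint8, red, green, blue); there is no depth.
- calibration(name): a dict with "intrinsics" (3x3 intrinsics, pixels), "k1" (the pictures are not rectified: a ray, as slopes to the right and down, at radius r is drawn at 1 + k1 r^2 times it, then the intrinsics apply), "R" (3x3) and "t" (3): a world point X has camera coordinates R X + t. Camera axes: x right, y down, z forward; pixel columns grow to the right and rows downward; lengths in mm; the calibration is good to about 2 mm. A picture is of the moment at which its call begins: read the wrist's pose just before it. calibration takes no time and is no camera call; for the wrist camera it gives the pose at the moment of the call.
- sign_off(): hands the job in, once; it reports no verdict.
The state is a dict: "t": time; "joint_positions": joint angles; "dq": joint speeds; "joint_efforts": joint torques, N m; "ee_pos": TCP position; "eef_rot": TCP orientation; "wrist_force": force on the tool from outside, world axes, zero at the start; "ft_torque": the same for the moment, N m; "gripper_width": opening from 0.0 (shut) to 1.0 (fully open).
Only numpy, scipy, OpenCV 4.12 (cv2) and the standard library are available. Lean on these libraries where they do the work, as an engineer would, in place of code of your own. Each camera call takes 0.05 s, during which the arm holds its last target. There are 200 camera calls.

## Working session

There is one attempt and no reset: what is moved stays moved. The work goes in short steps, Python scripts to look and compute and a tool call to move; the robot and the scene stay as the last step left them, time stands still between calls to the robot, and variables do not carry over. Pictures are saved under pics/ and viewed, about 8 in all and at most 12, crops included, and the job is handed in when it is done.

Besides the shell and the picture viewer there is one more tool, called after ">>>" by a JSON object that holds its "api" and its "payload", one argument or row to a line. step_arm: Moves the arm, as the interface text tells. Its arguments: {"type":"object","properties":{"travel":{"type":"array","items":{"type":"array","items":{"type":"number"}}},"delta_rot":{"type":"array","items":{"type":"array","items":{"type":"number"}}},"grip":{"type":"array","items":{"type":"number"}},"newtons":{"type":"number"}},"required":["travel","delta_rot","grip"]}

```bash
mkdir -p pics; python3 - <<'E'
from plant import *
import cv2,numpy as np
print(observe(),grip_depth)
for n in("scene","top"):
    im=grab_frame(n);cv2.imwrite(f"pics/{n}0.png",im[:,:,::-1]);c=calibration(n);print(n,c)
E
```

```text
{'t': 0.0, 'joint_positions': array([ 9.17683148e-01,  3.81208535e-01,  1.29825593e+00,  3.07410056e-05,
        1.46357389e+00, -2.15296566e-01]), 'dq': array([ 0.00136967,  0.00018888,  0.00150922,  0.00039998, -0.00217128,
       -0.00111236]), 'joint_efforts': array([-3.81824328e-03, -4.48453581e+01, -2.31269735e+01, -4.02430151e-04,
        4.89245489e-03,  1.35584301e-05]), 'ee_pos': array([232.99726922, 497.89757096, 230.70666827]), 'eef_rot': array([-3.17958092e-04,  2.17165672e-01,  9.76134493e-01, -6.49344180e-04]), 'wrist_force': array([-0.28980518,  0.18174861, -0.07310741]), 'ft_torque': array([ 0.05783269, -0.00158823, -0.02655327]), 'gripper_width': 1.0016216535501559} 18.700000000000003
scene {'intrinsics': array([[484.1662071,   0.       , 319.2020829],
       [  0.       , 484.1662071, 213.8402303],
       [  0.       ,   0.       ,   1.       ]]), 'k1': -0.13516854980879, 'R': array([[-0.77594695,  0.63077575, -0.00531741],
       [ 0.35489397,  0.42957178, -0.83037242],
       [-0.52149458, -0.64621207, -0.55718342]]), 't': array([ 486.69147685, -109.23423225, 1481.02108389])}
top {'intrinsics': array([[431.48671777,   0.        , 327.14823024],
       [  0.        , 431.48671777, 198.69975114],
       [  0.        ,   0.        ,   1.        ]]), 'k1': -0.011549122603174982, 'R': array([[-0.02884746, -0.9995139 ,  0.01182331],
       [-0.98344801,  0.0262631 , -0.17927705],
       [ 0.17887939, -0.0167993 , -0.98372758]]), 't': array([ -41.73687129,  599.39263088, 1070.14794341])}
```

View pics/top0.png

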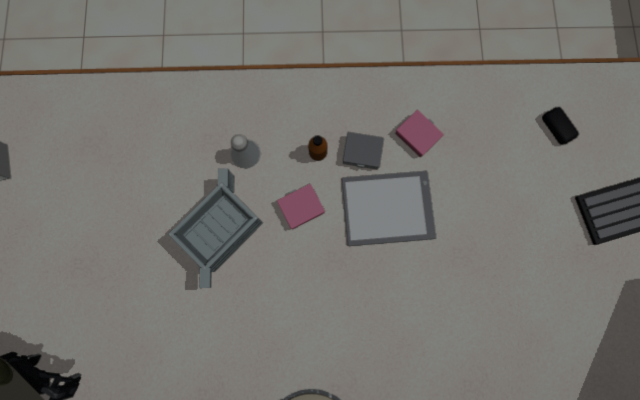

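View pics/scene0.png

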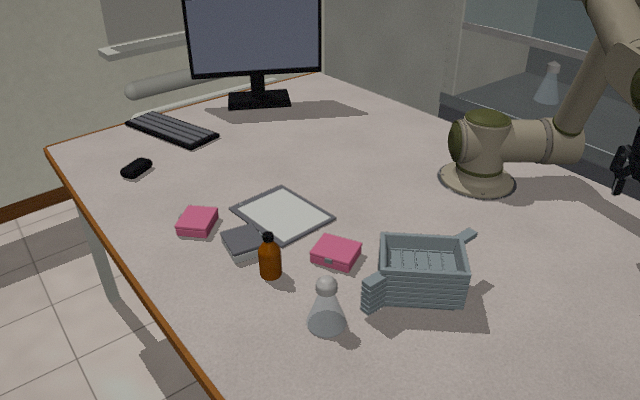

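Top view: the pile is centred near (216,227). A single tab sits near the robot at (205,277), and the tab stack is at (223,180) beside the flask (245,152). The pad is at (388,208), the bottle at (317,147), and the dark box at (363,150), with pink look-alikes at (300,206) and (419,133). The scene view confirms the lone top tab at (466,235) and the six-tab stack at (372,293). I'll confirm in one enlarged crop.

```bash
python3 - <<'E'
import cv2
a=cv2.imread("pics/top0.png")[165:295,160:270]
a=cv2.resize(a,None,fx=4.6,fy=4.6,interpolation=cv2.INTER_CUBIC);a=cv2.convertScaleAbs(a,alpha=1.5)
cv2.imwrite("pics/topc.png",a)
E
```

```text
(no output)
```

View pics/topc.png

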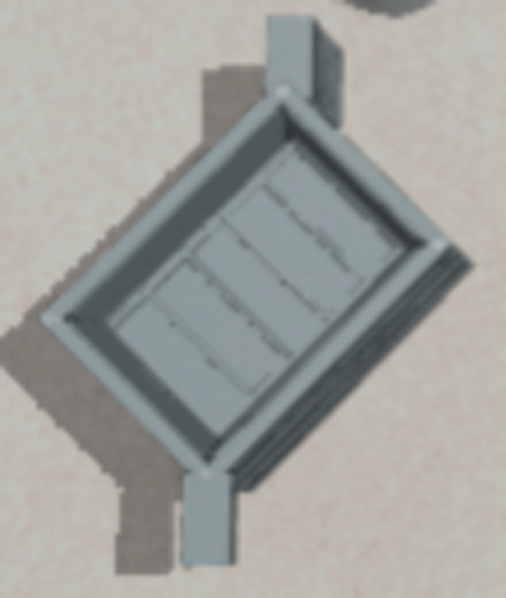

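The crop shows the rim corners: tab corner (207,474), far (285,90), left (43,318), right (441,243), and tab end (209,565). The lower tab has only shadow and bench beneath it. The upper tab shows stacked sides, so the lower one is the top tray's.

```bash
cat > h.py <<'E'
from plant import *
import cv2,numpy as np
from scipy.spatial.transform import Rotation as Ro
def R_of(o): q=o["eef_rot"]; return Ro.from_quat([q[1],q[2],q[3],q[0]])
def back(c,uv,z):
    uv=np.asarray(uv,float).reshape(-1,2);K=c["intrinsics"];d=(uv-K[:2,2])/K[0,0]
    s=d.copy()
    for _ in range(8): s=d/(1+c["k1"]*(s**2).sum(1,keepdims=True))
    r=np.c_[s,np.ones(len(s))]@c["R"]; o=-c["R"].T@c["t"]
    return o+r*((z-o[2])/r[:,2])[:,None]
def proj(c,X):
    p=np.atleast_2d(X)@c["R"].T+c["t"];s=p[:,:2]/p[:,2:]
    return s*(1+c["k1"]*(s**2).sum(1,keepdims=True))*c["intrinsics"][0,0]+c["intrinsics"][:2,2]
E
python3 - <<'E'
from h import *
c=calibration("top")
px=np.array([(207,474),(285,90),(43,318),(441,243),(209,565)])/4.6+[160,165]
P=back(c,px,116);print(P.round(1))
tc,far,l,r,te=P[:,:2]
print("diag",np.linalg.norm(tc-far),np.linalg.norm(l-r),"sides",[np.linalg.norm(a-b).round(1) for a,b in((tc,l),(tc,r),(l,far),(r,far))],"tab",np.linalg.norm(te-tc))
# model: x axis along long side
for nm in(l,r): print(nm-tc)
print("centre",P[:4].mean(0))
pad=back(c,[(342,177),(428,171),(435,239),(348,245)],9);print(pad.round(1),pad.mean(0))
ob=dict(bottle=(318,155),flask=(246,155),box=(363,152),pink=(300,207))
for k,v in ob.items(): print(k,back(c,v,20).round())
print(proj(calibration("scene"),np.r_[te,116]),proj(calibration("scene"),P[:4]))
E
```

```text
[[426.5 238.9 116. ]
 [629.2 201.4 116. ]
 [509.9 326.7 116. ]
 [544.1 117.7 116. ]
 [380.1 236.9 116. ]]
diag 206.18273106458494 211.72527547019644 sides [np.float64(121.1), np.float64(168.9), np.float64(173.0), np.float64(119.4)] tab 46.39674240977904
[83.46639418 87.78480927]
[ 117.60564982 -121.1699789 ]
centre [527.42448059 221.19566008 116.        ]
[[ 665.6 -101.6    9. ]
 [ 676.4 -339.2    9. ]
 [ 488.9 -344.7    9. ]
 [ 479.5 -111.     9. ]] [ 577.58785821 -224.12539011    9.        ]
bottle [[726. -37.  20.]]
flask [[732. 159.  20.]]
box [[ 732. -161.   20.]]
pink [[584.  14.  20.]]
[[471.86691179 227.79000535]] [[459.93688973 236.12060121]
 [382.07563391 266.33583692]
 [469.63555897 272.57673487]
 [382.35862531 231.25924562]]
```

>>> {"api": "step_arm", "payload": {
  "travel": [
    [-2.6,-1.7,0.3],
    [-6.5,-4.2,0.8],
    [-10.5,-6.8,1.2],
    [-14.5,-9.3,1.7],
    [-18.5,-12,2.2],
    [-22,-14.2,2.6],
    [-24.5,-15.8,3.0],
    [-25.8,-16.6,3.1],
    [-25.8,-16.6,3.1],
    [-25.8,-16.6,3.1],
    [-25.8,-16.6,3.1]
  ],
  "delta_rot": [
    [0,0,-0.05],
    [0,0,-0.11],
    [0,0,-0.18],
    [0,0,-0.25],
    [0,0,-0.32],
    [0,0,-0.38],
    [0,0,-0.42],
    [0,0,-0.438],
    [0,0,-0.438],
    [0,0,-0.438],
    [0,0,-0.438]
  ],
  "grip": [-1,-1,-1,-1,-1,-1,-1,-1,-1,-1,-1]
}}

```text
t: 1.2
ee_pos: [395.9, 239.1, 200.3]
eef_rot: [-0.0, -0.0, 1.0, 0.0]
wrist_force: [-0.2, 0.3, 0.1]
gripper_width: 1.001
```

```bash
python3 - <<'E'
from h import *
o=observe();c=calibration("wrist");im=grab_frame("wrist")
print(o["ee_pos"],R_of(o).as_matrix().round(3),o["joint_positions"].round(2))
T=np.array([527.4,221.2]);a=np.deg2rad(-44.7);M=np.array([[np.cos(a),-np.sin(a)],[np.sin(a),np.cos(a)]])
u=M@[-.7071,-.7071];tc=T+M@[-90,-65];g=tc+22*u
n=np.array([-u[1],u[0]])
pts=[tc]+[tc+38*u+13*n,tc+38*u-13*n,T+M@[90,-65],T+M@[-90,65]]
uv=proj(c,np.c_[np.array(pts),[116]*5]);print("grip pt",g,"u",u);print(uv.round())
b=im[:,:,::-1].copy()
cv2.imwrite("pics/w1raw.png",b)
for p in uv: cv2.drawMarker(b,tuple(int(v) for v in p.round()),(0,0,255),0,10,1)
cv2.imwrite("pics/w1.png",cv2.convertScaleAbs(b,alpha=1.4))
E
```

```text
[395.90716664 239.08608839 200.32402683] [[-1.    -0.001 -0.   ]
 [-0.001  1.     0.   ]
 [ 0.     0.    -1.   ]] [ 0.29  0.26  1.58  0.    1.3  -1.29]
grip pt [395.70790422 238.18836735] u [-0.9999767  -0.00523591]
[[317. 227.]
 [301. 185.]
 [332. 185.]
 [195. 339.]
 [410. 311.]]
```

View pics/w1.png

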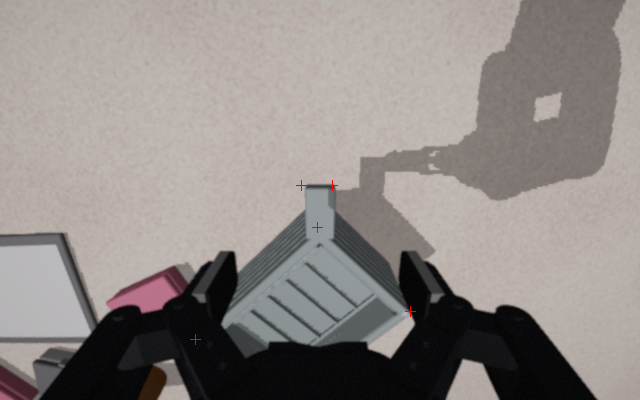

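The tab in the wrist view is centred at column 320, its tip on row about 186. The estimate was column 316.5, so the true position is about 2–3 mm toward +y; along x it agrees. I'm descending with that correction.

>>> {"api": "step_arm", "payload": {
  "travel": [
    [0,0.1,1],
    [0,0.2,3.5],
    [0,0.2,6.5],
    [0,0.2,9],
    [0,0.2,10.6],
    [0,0.2,11.2],
    [0,0.2,11.2],
    [0,0.2,11.2],
    [0,0.2,11.2],
    [0,0.2,11.2],
    [0,0.2,11.2],
    [0,0.2,11.2],
    [0,0.2,11.2],
    [0,0.2,11.2],
    [0,0.2,11.2]
  ],
  "delta_rot": [
    [0,0,0],
    [0,0,0],
    [0,0,0],
    [0,0,0],
    [0,0,0],
    [0,0,0],
    [0,0,0],
    [0,0,0],
    [0,0,0],
    [0,0,0],
    [0,0,0],
    [0,0,0],
    [0,0,0],
    [0,0,0],
    [0,0,0]
  ],
  "grip": [-1,-1,-1,-1,-1,-1,-1,-0.3,0,0.3,0.6,1,1,1,1],
  "newtons": 60
}}

```text
t: 2.75
ee_pos: [396.6, 240.5, 88.8]
eef_rot: [0.0, -0.0, 1.0, 0.0]
wrist_force: [-2.0, 0.8, 5.3]
gripper_width: 0.293
```

```bash
python3 - <<'E'
from h import *
im=grab_frame("wrist");cv2.imwrite("pics/w2.png",cv2.convertScaleAbs(im[:,:,::-1],alpha=1.4))
im=grab_frame("scene")[150:350,280:600];cv2.imwrite("pics/s2.png",cv2.resize(im[:,:,::-1],None,fx=2.4,fy=2.4))
print(observe())
E
```

```text
{'t': 2.85, 'joint_positions': array([ 2.88881821e-01,  4.03229431e-01,  1.74501574e+00,  6.73991047e-05,
        9.92511795e-01, -1.28209830e+00]), 'dq': array([ 0.00110949, -0.00058183, -0.00040153, -0.00070653,  0.00193353,
       -0.00054282]), 'joint_efforts': array([-2.80088838e-01, -3.64804816e+01, -1.56684619e+01, -6.92183152e-02,
       -3.60359112e-01, -2.59992247e-02]), 'ee_pos': array([396.59358209, 240.46028195,  88.82695506]), 'eef_rot': array([ 3.92501554e-04, -7.34890168e-05,  9.99999910e-01,  1.46057600e-04]), 'wrist_force': array([-2.07739572, -0.82924534,  6.13022228]), 'ft_torque': array([-0.05048556,  0.27713202,  0.02077275]), 'gripper_width': 0.29404717894385096}
```

View pics/w2.png

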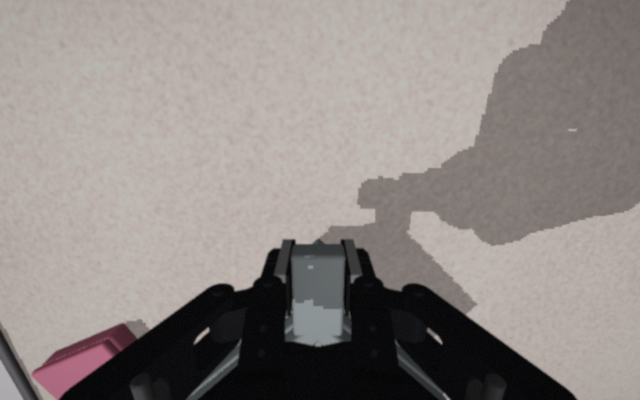

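The grip is good: opening 25 mm, with the tab at (320,290) between the pads. Next I compute the peel arc about the far corner.

```bash
python3 - <<'E'
from h import *
p=np.array([396.6,240.5,88.8]);F=np.array([637,205.5,116.]);ax=np.array([.153,.988,0]);B=np.diag([-1,1,-1.])
for th in(.03,.06,.09,.12,.15,.18,.22,.26):
    q=F+Ro.from_rotvec(ax*th).apply(p-F);print(th,(B@(q-p)/10).round(2),(B@ax*th).round(3))
E
```

```text
0.03 [ 0.07  0.01 -0.73] [-0.005  0.03   0.   ]
0.06 [ 0.12  0.02 -1.46] [-0.009  0.059  0.   ]
0.09 [ 0.14  0.02 -2.19] [-0.014  0.089  0.   ]
0.12 [ 0.15  0.02 -2.93] [-0.018  0.119  0.   ]
0.15 [ 0.13  0.02 -3.66] [-0.023  0.148  0.   ]
0.18 [ 0.09  0.01 -4.39] [-0.028  0.178  0.   ]
0.22 [ 0.01  0.   -5.37] [-0.034  0.217  0.   ]
0.26 [-0.12 -0.02 -6.34] [-0.04   0.257  0.   ]
```

>>> {"api": "step_arm", "payload": {
  "travel": [
    [0.02,0,-0.25],
    [0.05,0,-0.5],
    [0.07,0.01,-0.73],
    [0.09,0.01,-1.0],
    [0.11,0.02,-1.22],
    [0.12,0.02,-1.46],
    [0.13,0.02,-1.7],
    [0.13,0.02,-1.95],
    [0.14,0.02,-2.19],
    [0.15,0.02,-2.45],
    [0.15,0.02,-2.7],
    [0.15,0.02,-2.93],
    [0.15,0.02,-2.93],
    [0.15,0.02,-2.93]
  ],
  "delta_rot": [
    [-0.002,0.01,0],
    [-0.003,0.02,0],
    [-0.005,0.03,0],
    [-0.006,0.04,0],
    [-0.008,0.05,0],
    [-0.009,0.059,0],
    [-0.011,0.07,0],
    [-0.012,0.08,0],
    [-0.014,0.089,0],
    [-0.015,0.1,0],
    [-0.017,0.11,0],
    [-0.018,0.119,0],
    [-0.018,0.119,0],
    [-0.018,0.119,0]
  ],
  "grip": [1,1,1,1,1,1,1,1,1,1,1,1,1,1]
}}

```text
t: 4.25
ee_pos: [394.9, 240.6, 117.6]
eef_rot: [-0.059, -0.0, 0.998, 0.009]
wrist_force: [-0.5, 0.8, 0.1]
gripper_width: 0.291
```

```bash
python3 - <<'E'
from h import *
im=grab_frame("scene")[150:350,280:600];cv2.imwrite("pics/s3.png",np.vstack([cv2.resize(cv2.imread("pics/s2.png"),None,fx=.6,fy=.6),cv2.resize(im[:,:,::-1],(461,288))]))
o=observe();print(o["ee_pos"],R_of(o).as_matrix().round(3),o["wrist_force"],o["ft_torque"],o["gripper_width"])
E
```

```text
[394.88204435 240.59172758 117.56490675] [[-0.993  0.001 -0.119]
 [-0.001  1.     0.018]
 [ 0.119  0.018 -0.993]] [-0.90613405  1.6974466   0.63516371] [ 0.15251638 -0.14466576  0.02964414] 0.2937342093888012
```

View pics/s3.png

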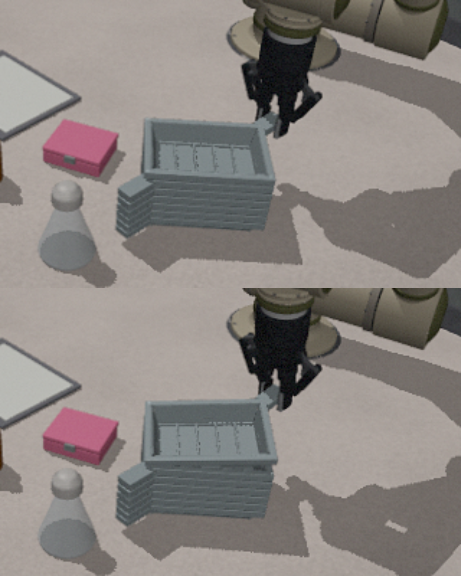

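```bash
python3 - <<'E'
from h import *
c=calibration("scene");im=grab_frame("scene")[:,:,::-1].copy()
T=np.array([527.4,223.5]);a=np.deg2rad(-44.7);M=np.array([[np.cos(a),-np.sin(a)],[np.sin(a),np.cos(a)]])
C=np.c_[T+np.array([[-90,-65],[90,-65],[90,65],[-90,65]])@M.T,[116]*4]
F=C[2];D=F+Ro.from_rotvec(np.array([.153,.988,0])*.12).apply(C-F)
x0,y0,s=345,205,5
def crop(i,P):
    b=cv2.resize(i[y0:y0+120,x0:x0+150],None,fx=s,fy=s,interpolation=cv2.INTER_CUBIC);b=cv2.convertScaleAbs(b,alpha=1.5)
    for p in proj(c,P): cv2.drawMarker(b,tuple(int(v) for v in ((p-[x0,y0]+.5)*s).round()),(0,0,255),0,20,1)
    return cv2.resize(b,None,fx=.66,fy=.66,interpolation=cv2.INTER_AREA)[:, :395]
v=np.hstack([crop(cv2.imread("pics/scene0.png"),C),crop(im,D)]);print(v.shape)
cv2.imwrite("pics/s4.png",v)
E
```

```text
(396, 790, 3)
```

View pics/s4.png

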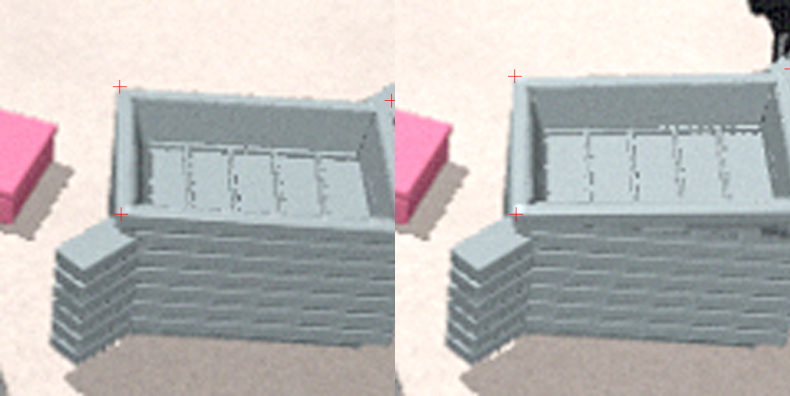

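The far corner is at the same place relative to its marker before and after, (121,212) and (516,212). It is still seated while the tab side is up about 26 mm, so the peel condition holds and the pile hasn't moved. Next: more tilt, then lift and level.

```bash
python3 - <<'E'
from h import *
p=np.array([396.6,240.5,88.8]);F=np.array([637,205.5,116.]);ax=np.array([.153,.988,0]);R0=Ro.from_matrix(np.diag([-1,1,-1.]))
def pose(th,lift,dx=0): 
    r=Ro.from_rotvec(ax*th); return F+r.apply(p-F)+[dx,0,lift], r*R0
c0,r0=pose(.12,0)
for th,l in((.16,0),(.2,0),(.24,0),(.24,30),(.24,70),(.16,72),(.08,74),(0,76)):
    q,r=pose(th,l);print(th,l,(r0.inv().apply(q-c0)/10).round(2),(r0.inv()*r).as_rotvec().round(3),q.round())
# level final: pad move
E
```

```text
0.16 0 [ 0.09  0.01 -0.97] [-0.006  0.04  -0.   ] [395. 241. 128.]
0.2 0 [ 0.14  0.02 -1.95] [-0.012  0.079 -0.   ] [396. 241. 138.]
0.24 0 [ 0.15  0.02 -2.93] [-0.018  0.119  0.   ] [397. 240. 147.]
0.24 30 [ 0.5   0.08 -5.91] [-0.018  0.119  0.   ] [397. 240. 177.]
0.24 70 [ 0.98  0.15 -9.88] [-0.018  0.119  0.   ] [397. 240. 217.]
0.16 72 [ 0.94  0.15 -8.12] [-0.006  0.04  -0.   ] [395. 241. 200.]
0.08 74 [ 0.75  0.12 -6.38] [ 0.006 -0.04  -0.   ] [395. 241. 182.]
0 76 [ 0.4   0.06 -4.66] [ 0.018 -0.119  0.   ] [397. 240. 165.]
```

>>> {"api": "step_arm", "payload": {
  "travel": [
    [0.05,0,-0.48],
    [0.09,0.01,-0.97],
    [0.12,0.02,-1.46],
    [0.14,0.02,-1.95],
    [0.15,0.02,-2.44],
    [0.15,0.02,-2.93],
    [0.21,0.03,-3.5],
    [0.33,0.05,-4.5],
    [0.5,0.08,-5.91],
    [0.67,0.1,-7.3],
    [0.83,0.13,-8.6],
    [0.93,0.14,-9.5],
    [0.98,0.15,-9.88],
    [0.98,0.15,-9.4],
    [0.96,0.15,-8.7],
    [0.94,0.15,-8.12],
    [0.85,0.14,-7.25],
    [0.75,0.12,-6.38],
    [0.58,0.09,-5.5],
    [0.4,0.06,-4.66]
  ],
  "delta_rot": [
    [-0.003,0.02,0],
    [-0.006,0.04,0],
    [-0.009,0.06,0],
    [-0.012,0.079,0],
    [-0.015,0.1,0],
    [-0.018,0.119,0],
    [-0.018,0.119,0],
    [-0.018,0.119,0],
    [-0.018,0.119,0],
    [-0.018,0.119,0],
    [-0.018,0.119,0],
    [-0.018,0.119,0],
    [-0.018,0.119,0],
    [-0.014,0.093,0],
    [-0.01,0.066,0],
    [-0.006,0.04,0],
    [0,0,0],
    [0.006,-0.04,0],
    [0.012,-0.08,0],
    [0.018,-0.119,0]
  ],
  "grip": [1,1,1,1,1,1,1,1,1,1,1,1,1,1,1,1,1,1,1,1]
}}

```text
t: 6.35
ee_pos: [396.1, 240.3, 163.8]
eef_rot: [0.0, -0.0, 1.0, -0.0]
wrist_force: [-0.1, 0.1, -1.9]
gripper_width: 0.295
```

```bash
python3 - <<'E'
from h import *
t=grab_frame("top")[:,:,::-1];s=grab_frame("scene")[:,:,::-1]
cv2.imwrite("pics/s5.png",np.vstack([cv2.resize(t[130:300,100:460],(612,289)),cv2.resize(s[130:350,200:600],(525,289))[:, :525].copy() if 0 else cv2.resize(s[160:349,200:600],(612,289))]))
o=observe();print(o["t"],o["ee_pos"],R_of(o).as_matrix().round(3),o["wrist_force"],o["ft_torque"],o["gripper_width"])
E
```

```text
6.45 [395.12874474 240.23767336 163.43189142] [[-1.    -0.001 -0.003]
 [-0.001  1.    -0.001]
 [ 0.003 -0.001 -1.   ]] [ 0.65778247 -0.33287278 -1.24101929] [-0.01205781  0.17964619 -0.0454441 ] 0.2963031402435524
```

View pics/s5.png

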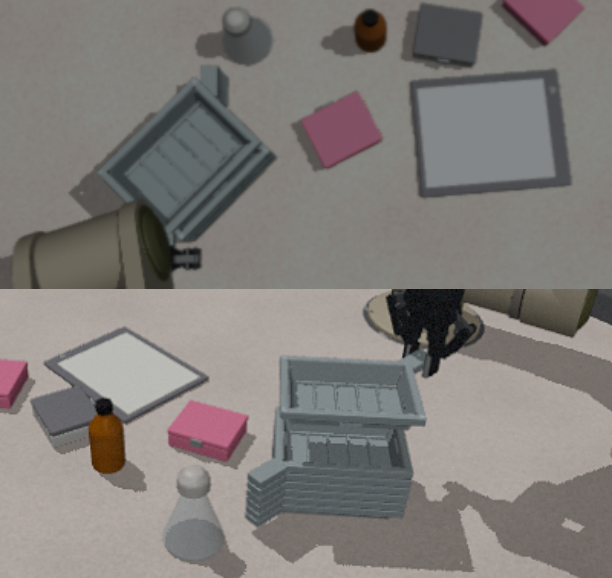

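The tray is free (wrist load about 1.5 N), level, and about 60 mm clear. The pile's tabs and rim, seen at (265,480) in the scene view, haven't moved. Now carrying it to the pad.

>>> {"api": "step_arm", "payload": {
  "travel": [
    [-0.05,-0.4,0],
    [-0.15,-1.4,0],
    [-0.3,-3.0,0],
    [-0.55,-5.2,0],
    [-0.85,-7.8,0],
    [-1.2,-10.7,0],
    [-1.55,-13.8,0],
    [-1.9,-17,0],
    [-2.25,-20.2,0],
    [-2.6,-23.4,0],
    [-2.95,-26.6,0],
    [-3.3,-29.8,0],
    [-3.65,-32.9,0],
    [-4,-35.8,0],
    [-4.3,-38.4,0],
    [-4.55,-40.6,0],
    [-4.75,-42.4,0],
    [-4.9,-43.7,0],
    [-5,-44.5,0],
    [-5,-44.7,0]
  ],
  "delta_rot": [
    [0,0,0],
    [0,0,0],
    [0,0,0],
    [0,0,0],
    [0,0,0],
    [0,0,0],
    [0,0,0],
    [0,0,0],
    [0,0,0],
    [0,0,0],
    [0,0,0],
    [0,0,0],
    [0,0,0],
    [0,0,0],
    [0,0,0],
    [0,0,0],
    [0,0,0],
    [0,0,0],
    [0,0,0],
    [0,0,0]
  ],
  "grip": [1,1,1,1,1,1,1,1,1,1,1,1,1,1,1,1,1,1,1,1]
}}

```text
t: 8.45
ee_pos: [446.6, -207.1, 164.4]
eef_rot: [-0.0, 0.0, 1.0, 0.0]
wrist_force: [-0.1, 0.8, -1.0]
gripper_width: 0.294
```

```bash
python3 - <<'E'
from h import *
t=grab_frame("top")[:,:,::-1];s=grab_frame("scene")[:,:,::-1]
cv2.imwrite("pics/s6.png",np.vstack([cv2.resize(t[110:310,140:480],(510,300),interpolation=2),cv2.resize(s[160:360,160:500],(510,300),interpolation=2)]))
o=observe();print(o["t"],o["ee_pos"],R_of(o).as_matrix().round(3),o["wrist_force"],o["ft_torque"],o["gripper_width"],o["joint_positions"].round(2))
E
```

```text
8.55 [ 446.51781828 -206.30876929  164.33526017] [[-1. -0. -0.]
 [-0.  1.  0.]
 [ 0.  0. -1.]] [ 0.07962585 -0.50848409 -1.37764592] [-0.01198729  0.15186805  0.02696522] 0.2940343369717551 [-0.67  0.34  1.57  0.    1.23 -2.25]
```

View pics/s6.png

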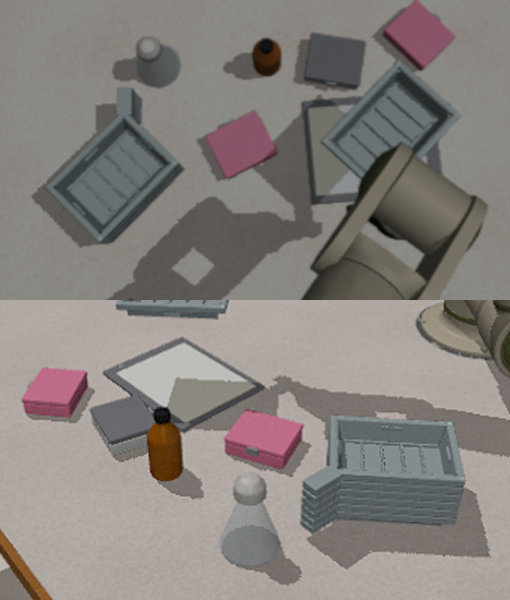

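```bash
python3 - <<'E'
from h import *
c=calibration("top");P=back(c,np.array([(400,67),(459,113),(323,152)])/1.5+[140,110],191.5);print(P.round(1),(P[1]+P[2])/2,[np.linalg.norm(P[0]-P[i]) for i in(1,2)],"want 577.6,-224.1")
C=back(c,np.array([(126,113),(48,187),(182,164),(104,241)])/1.5+[140,110],102);print("pile",C.round(1),C.mean(0))
o=observe();print(o["dq"].round(3))
E
```

```text
[[ 672.5 -244.5  191.5]
 [ 597.1 -330.9  191.5]
 [ 542.2 -119.2  191.5]] [ 569.63103925 -225.08493303  191.5       ] [np.float64(114.70524826750655), np.float64(180.76478097525688)] want 577.6,-224.1
pile [[630.2 199.5 102. ]
 [510.  325.1 102. ]
 [541.9 106.4 102. ]
 [420.3 232.1 102. ]] [525.60697681 215.75987234 102.        ]
[ 0.01  -0.007  0.008  0.003 -0.001  0.005]
```

The tray centre is about 8 mm from the pad centre, and the pile reads within about 6 mm of its start, near my pixel error. I'll let it settle, then hand in.

>>> {"api": "step_arm", "payload": {
  "travel": [
    [0,0,0],
    [0,0,0],
    [0,0,0],
    [0,0,0],
    [0,0,0]
  ],
  "delta_rot": [
    [0,0,0],
    [0,0,0],
    [0,0,0],
    [0,0,0],
    [0,0,0]
  ],
  "grip": [1,1,1,1,1]
}}

```text
t: 9.05
ee_pos: [446.6, -206.5, 164.4]
eef_rot: [-0.0, -0.0, 1.0, 0.0]
wrist_force: [-0.5, -0.5, -0.9]
gripper_width: 0.293
```

```bash
python3 -c "
from plant import *
o=observe();print(o['t'],o['ee_pos'],o['wrist_force'],o['gripper_width']);print(sign_off())"
```

```text
9.05 [ 446.60538524 -206.5197648   164.37144847] [-0.45655878 -0.50780287 -0.90541573] 0.2934602294500748
the job is handed in; nothing more can be done
None
```

I gripped the top tray by its tab and peeled it up about its far corner. It was then lifted clear, levelled and carried to the lit pad. I handed the job in at 9.05 s with the tray still held there; no verdict is reported.

- **Peel:** mid-peel, the scene image showed the far corner still seated while the arm had raised the tab corner about 26 mm.
- **Final position:** the tray centre measured about 8 mm from the pad centre. I estimate it at about 175 mm above the bench, from the tool height.
- **Grip and level:** the opening stayed at 25 mm, the wrist carried about the tray's weight, and the tool stayed vertical. I didn't measure the tray's own tilt.
- **Pile:** it read within about 6 mm of its start, which is near my pixel error, and looked upright.
- **Bystanders:** the bottle, flask and slide box looked unmoved in the last pictures; I didn't measure them.

The one disagreement was the tab position: the wrist view put it 2–3 mm further left than the top view. I used the wrist view.

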